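Oil the last bearing at the free spray station

ROBOT

A 6-joint arm with a two-finger parallel gripper is mounted at the origin on a cart in front of the work surface, level with it; the furniture and walls round the work are solid. World frame = base frame: x ahead of the robot, y to its left, z up, the work surface at z = 0. Lengths are in m, angles in rad, forces in N, time in s.
With the tool pointing down it reaches from about 0.425 to 0.95 m from the base axis. Payload 3.5 kg.
Tool frame: the origin (TCP) lies midway between the tips of the shut fingers; the grasp point (between the pads) lies 19 mm behind it (r.grip_depth is the distance from the TCP to the grasp point, in m); z points along the fingers, y is the line along which they close (so a half turn about z gives the same grasp; the last joint's range is limited). The gripper opens to 85 mm and grips with 20 to 120 N. Pads are 22 mm wide; open, the fingers measure 114 mm over their backs; the gripper's body (76 mm by 85 mm) begins 54 mm behind the grasp point. The pads swing forward as they close: fully open they stand 13 mm farther back than shut.
Start: joints at [-1.422, 0.286, 1.577, -0, 1.279, -0.15], TCP at [0.199, -0.645, 0.231] pointing down, gripper open.
Joint ranges: [-2.77, 2.77], [-0.9, 2.22], [0.21, 2.48], [-1.53, 4.67], [0.24, 2.81], [-2.84, 2.84]. Speed limits (rad/s): [2.79, 2.79, 3.14, 3.14, 3.14, 3.14].

INTERFACE

Orientations are given as [roll, pitch, yaw] about the fixed x, y, z axes, in that order (R = Rz(yaw) Ry(pitch) Rx(roll)).
In Python, from workcell import r gives the robot as it stands.
- The arm moves only by the tool inch_along, called in YAML: its name, and indented under it one key for each argument. Schema: {"type":"object","properties":{"offsets":{"type":"array","items":{"type":"number"},"minItems":6,"maxItems":48},"jaw":{"type":"number"},"force":{"type":"number"},"only":{"type":"string"},"quiet":{"type":"boolean"},"lines":{"type":"string"}},"required":["offsets"],"additionalProperties":false}. offsets is one flat list of numbers that holds 1 to 8 rows one after another, with no inner brackets; each row has 6 numbers: dx, dy, dz in shares of the most that a row can go, 1 being 50 mm, then a rotation vector rx, ry, rz in fractions of the full range, 1 being 2 pi rad; each row shifts and turns the commanded pose from where the row before left it, along the tool's axes as they then stand; what a row does not reach is not made up. A row lasts 1/10 s, in which the tool goes at most 0.05 m and 0.15 rad, less where a joint would pass 70% of its speed; a pose out of reach is approached as far as the arm can. jaw is the finger opening in m, set as the call begins (left out keeps the last). The fingers move at their own pace and stop on an object; force is the grip in N (left out, the last holds). Time passes only in rows, so rows that do not move let the fingers close. The tool returns the time, the measured TCP pose, the force, the opening and the grip force at its end. only (a regular expression) keeps the lines of the reply that match it, lines (a string "A,B") keeps lines A to B, and quiet returns only ok. No shift or turn number may pass 1 either way. Input that does not fit is refused with a message, and nothing moves.
- r.observe(): the state, without advancing time (a new reading comes with each control period).
- r.read_camera(name): name is "scene" or "top" or "wrist"; returns the picture (420x560x3 uint8, red, green, blue); there is no depth.
- r.calibration(name): a dict with "mtx" (3x3 intrinsics, pixels), "camera_from_world" (4x4, takes a point from world to camera coordinates). Camera axes: x right, y up, looking along -z (the intrinsics and any distortion apply to the point x, -y, -z); pixel columns grow to the right and rows downward; lengths in m; the calibration is good to about 2 mm. A picture is of the moment at which its call begins: read the wrist's pose just before it. calibration takes no time and is no camera call; for the wrist camera it gives the pose at the moment of the call.
- r.hand_in(): hands the job in; it is judged then, once.
The state is a dict: "clock": time; "q": joint angles; "joint_vel": joint speeds; "joint_torque": joint torques, N m; "ee_pos": TCP position; "ee_rot": TCP orientation; "wrist_force": force on the tool from outside, world axes, zero at the start; "wrist_torque": the same for the moment, N m; "opening": finger opening in m; "grip_force": force on a finger pad.
Only numpy, scipy, OpenCV 4.12 (cv2) and the standard library are available. Lean on these libraries where they do the work, as an engineer would, in place of code of your own. Each camera call takes 0.05 s, during which the arm holds its last target. There are 200 camera calls.

TASK

Two of the three pads of the spray station already have an oiled bearing on them: set the loose bearing from the worktop down flat in the middle of the one empty pad, without dropping it, and let go. Then spray it: press the nozzle cap of the canister straight behind that pad fully down and let it spring back up. Do not shift the other two bearings, press neither of the other caps, and do not spray before the bearing is in place.

Things in the scene. Friction and masses are not known exactly. Their poses are not given: they have to be found in the camera images.
- loose_bearing: the steel ball bearing that waits on the bare worktop left of the spray station: a flat round ring 52 mm across and 20 mm high, lying flat, 0.17 kg; grip it across its outside (its 25 mm bore is too small for the fingers). Origin: centre of its underside; z is its axis, up
- done_bearing_a: one of two bearings of the same kind and size that already lie on two of the three pads at the start, each within 4 mm of its pad's centre. Origin: centre of its underside
- done_bearing_b: the other of the two bearings that already lie on pads (on any pad). Origin: centre of its underside
- station: fixed spray station: grey base plate 250 (x) by 360 (y) by 8 mm, origin at the centre of its underside. Three pads at x = -70, y = 120, 0, -120 mm; straight behind each, at x = 80 mm, an upright aluminium spray canister 48 mm across, nozzle towards its pad, cap top 137 mm above the worktop; behind them a strip 50 mm high. x points from pads to canisters, y left
- pad_left (a point): centre of the top of the left pad (left seen from the robot): a fixed aluminium disc 76 mm across, standing 4 mm above the base plate, its top 12 mm above the worktop
- pad_middle (a point): centre of the top of the middle pad (the middle one): a fixed aluminium disc 76 mm across, standing 4 mm above the base plate, its top 12 mm above the worktop
- pad_right (a point): centre of the top of the right pad (right seen from the robot): a fixed aluminium disc 76 mm across, standing 4 mm above the base plate, its top 12 mm above the worktop
- cap_left_top (a point): centre of the flat top of the sprung nozzle cap on the canister behind the left pad; the cap is a grey plastic knob 24 mm across and 18 mm high; the point moves down with it
- cap_left (a joint): how far the left nozzle cap is pressed straight down: 0 = up, 0.008 m = fully down on its stop. A spring pushes back with 3 N at the start of the stroke and 7 N at the stop and lifts the cap again when it is let go
- cap_middle_top (a point): centre of the flat top of the sprung nozzle cap on the canister behind the middle pad; the cap is a grey plastic knob 24 mm across and 18 mm high; the point moves down with it
- cap_middle (a joint): how far the middle nozzle cap is pressed straight down: 0 = up, 0.008 m = fully down on its stop. A spring pushes back with 3 N at the start of the stroke and 7 N at the stop and lifts the cap again when it is let go
- cap_right_top (a point): centre of the flat top of the sprung nozzle cap on the canister behind the right pad; the cap is a grey plastic knob 24 mm across and 18 mm high; the point moves down with it
- cap_right (a joint): how far the right nozzle cap is pressed straight down: 0 = up, 0.008 m = fully down on its stop. A spring pushes back with 3 N at the start of the stroke and 7 N at the stop and lifts the cap again when it is let go

How it is judged:
On the way, in this order (a step that is already met when the one before it is completed fails the run):
1. the loose bearing lies flat on the empty pad, let go, with every nozzle cap up (((horizontal distance between loose_bearing and pad_left below 0.013 m and z of loose_bearing in the frame of pad_left between -0.003 and 0.003 m and angle between loose_bearing's own z axis and vertical below 0.08 rad) or (horizontal distance between loose_bearing and pad_middle below 0.013 m and z of loose_bearing in the frame of pad_middle between -0.003 and 0.003 m and angle between loose_bearing's own z axis and vertical below 0.08 rad) or (horizontal distance between loose_bearing and pad_right below 0.013 m and z of loose_bearing in the frame of pad_right between -0.003 and 0.003 m and angle between loose_bearing's own z axis and vertical below 0.08 rad)) and linear speed of loose_bearing below 0.02 m/s and contact force between the fingers and loose_bearing below 0.05 N and value of joint each of cap_left, cap_middle, cap_right below 0.0015 m), for 0.2 s.
2. the nozzle cap behind that pad is pressed down (past 4.5 mm of its 8 mm) (((horizontal distance between loose_bearing and pad_left below 0.013 m and z of loose_bearing in the frame of pad_left between -0.003 and 0.003 m and angle between loose_bearing's own z axis and vertical below 0.08 rad and value of joint cap_left above 0.0045 m) or (horizontal distance between loose_bearing and pad_middle below 0.013 m and z of loose_bearing in the frame of pad_middle between -0.003 and 0.003 m and angle between loose_bearing's own z axis and vertical below 0.08 rad and value of joint cap_middle above 0.0045 m) or (horizontal distance between loose_bearing and pad_right below 0.013 m and z of loose_bearing in the frame of pad_right between -0.003 and 0.003 m and angle between loose_bearing's own z axis and vertical below 0.08 rad and value of joint cap_right above 0.0045 m))), for 0.06 s.
At the end, for the whole second after the job is handed in: Loose bearing released, at rest and flat (tilt < 0.08 rad) on the pad that was empty: within 13 mm of its centre, underside within 3 mm of its top. All three nozzle caps up (within 1.5 mm). The other two bearings within 12 mm of where they lay (all of step 1 and distance of each of done_bearing_a, done_bearing_b from where it was at the start of the episode below 0.012 m); the robot touches nothing.
It fails at once if a bearing that already lay on a pad is shifted by more than 12 mm (distance of any of done_bearing_a, done_bearing_b from where it was at the start of the episode above 0.012 m).
It fails at once if a nozzle cap is pressed (past 2.5 mm) while the loose bearing is not on the pad in front of it ((value of joint cap_left above 0.0025 m and (horizontal distance between loose_bearing and pad_left above 0.015 m or z of loose_bearing in the frame of pad_left above 0.01 m)) or (value of joint cap_middle above 0.0025 m and (horizontal distance between loose_bearing and pad_middle above 0.015 m or z of loose_bearing in the frame of pad_middle above 0.01 m)) or (value of joint cap_right above 0.0025 m and (horizontal distance between loose_bearing and pad_right above 0.015 m or z of loose_bearing in the frame of pad_right above 0.01 m))).
It fails at once if the loose bearing is dropped (falls free at more than 0.5 m/s, about 13 mm of fall) (linear speed of loose_bearing above 0.5 m/s and contact force between anything else and loose_bearing below 0.02 N).
It also fails if it takes over 51 s, if anything falls off the work surface, if the arm or the gripper's body presses on something with over 40 N, if the wrist force passes 120 N, or if a joint passes its speed limit or range.

## Working session

There is one attempt and no reset: what is moved stays moved. The work goes in short steps, Python scripts to look and compute and a tool call to move; the robot and the scene stay as the last step left them, time stands still between calls to the robot, and variables do not carry over. Pictures are saved under pics/ and viewed, at most 10 in all, crops included, and the job is handed in when it is done.

```bash
ls; mkdir -p pics
```

Run:
```python
from workcell import r
import cv2
o=r.observe();print(o['clock'],o['ee_pos'],o['ee_rot'],o['opening'])
for n in['top','scene']:
    cv2.imwrite(f'pics/{n}0.png',cv2.cvtColor(r.read_camera(n),cv2.COLOR_RGB2BGR))
    c=r.calibration(n);print(c)
```

```text
pics
workcell.py
0.0 [ 0.19864631 -0.64442216  0.22993412] [-3.13927905e+00 -3.53607496e-04  2.98851815e-01] 0.0856272057487413
{'mtx': array([[391.73025307,   0.        , 281.0248688 ],
       [  0.        , 391.73025307, 222.02742895],
       [  0.        ,   0.        ,   1.        ]]), 'camera_from_world': array([[ 0.02014718, -0.99932166, -0.03082714,  0.04312533],
       [ 0.98369666,  0.01430215,  0.1792661 , -0.57169615],
       [-0.1787036 , -0.03393626,  0.98331752, -0.88333978],
       [ 0.        ,  0.        ,  0.        ,  1.        ]])}
{'mtx': array([[460.28833117,   0.        , 282.99577093],
       [  0.        , 460.28833117, 208.70908246],
       [  0.        ,   0.        ,   1.        ]]), 'camera_from_world': array([[-0.69633748, -0.71737976, -0.02191778,  0.40090503],
       [ 0.36208352, -0.37750228,  0.85228373, -0.27672602],
       [-0.61968511,  0.58554104,  0.52262037, -0.77278193],
       [ 0.        ,  0.        ,  0.        ,  1.        ]])}
```

View pics/top0.png

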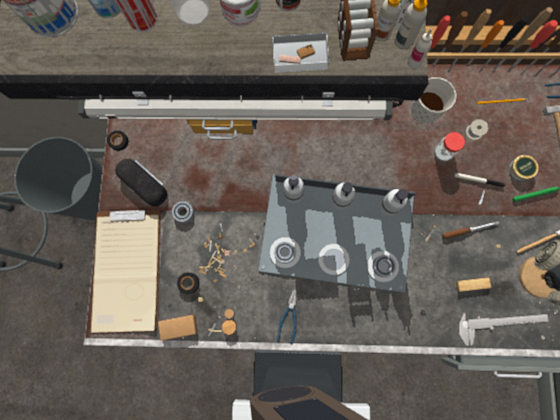

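View pics/scene0.png

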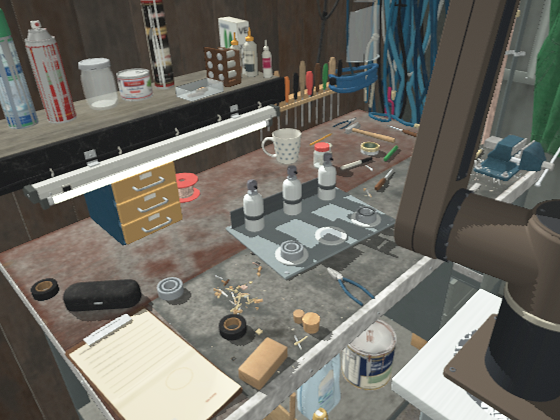

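The top view shows steel bearings on the left pad (285,251) and right pad (383,265). The middle pad (333,260) is empty. The loose steel bearing is at (182,211), and the dark rings at (188,283) and (117,140) are distractors. Next I'll measure these positions.

Create h.py:
```python
import numpy as np,cv2
from workcell import r
def ray(n,u,v,c=None):
    c=c or r.calibration(n);T=c['camera_from_world'];K=c['mtx']
    d=np.array([(u-K[0,2])/K[0,0],-(v-K[1,2])/K[1,1],-1.])
    R=T[:3,:3];return -R.T@T[:3,3],R.T@d
def onz(n,u,v,z,c=None):
    o,d=ray(n,u,v,c);return o+d*(z-o[2])/d[2]
def proj(n,p,c=None):
    c=c or r.calibration(n);q=c['camera_from_world']@np.append(p,1);K=c['mtx']
    return np.array([K[0,0]*q[0]/-q[2]+K[0,2],K[1,1]*-q[1]/-q[2]+K[1,2]])
```

Run:
```python
from h import *
im=cv2.imread('pics/top0.png')
cv2.imwrite('pics/c1.png',cv2.resize(im[165:300,165:425],None,fx=3,fy=3,interpolation=cv2.INTER_CUBIC))
# station base plate outline corners by eye, z=.008
for p in [(275,177),(413,194),(407,291),(260,273)]: print(p,onz('top',*p,.008))
g=cv2.cvtColor(im,cv2.COLOR_BGR2GRAY)
print('loose rough',onz('top',182,211,.02),'mid pad',onz('top',333,260,.012),'L',onz('top',285,251,.032),'R',onz('top',383,265,.032))
sm=cv2.cvtColor(cv2.imread('pics/scene0.png'),cv2.COLOR_BGR2GRAY)
m=(g>185).astype(np.uint8)
n,l,s,c=cv2.connectedComponentsWithStats(m)
for i in range(1,n):
    if s[i,4]>25 and 165<c[i,0]<425 and 165<c[i,1]<300: print(s[i],c[i],onz('top',*c[i],.012))
```

```text
(275, 177) [0.6957761  0.07236073 0.008     ]
(413, 194) [ 0.6552299  -0.27535709  0.008     ]
(407, 291) [ 0.41492645 -0.2515724   0.008     ]
(260, 273) [0.4512696  0.10354587 0.008     ]
loose rough [0.60120694 0.30291115 0.02      ] mid pad [ 0.48587406 -0.07432842  0.012     ] L [0.50379085 0.04274502 0.032     ] R [ 0.47437914 -0.19057711  0.032     ]
[336 183   8  11  44] [338.93181818 187.54545455] [ 0.66870001 -0.08988115  0.012     ]
[388 189  11  11  59] [392.30508475 193.3559322 ] [ 0.6552212  -0.22288995  0.012     ]
[270 237  25  26 185] [278.56216216 245.90810811] [0.51824641 0.05931087 0.012     ]
[319 244  25  13 130] [329.58461538 248.62307692] [ 0.51361313 -0.06607941  0.012     ]
[368 256   7  22  81] [370.32098765 266.56790123] [ 0.47154245 -0.16446264  0.012     ]
[336 263  10  11  55] [341.25454545 268.70909091] [ 0.46509219 -0.09422736  0.012     ]
```

View pics/c1.png

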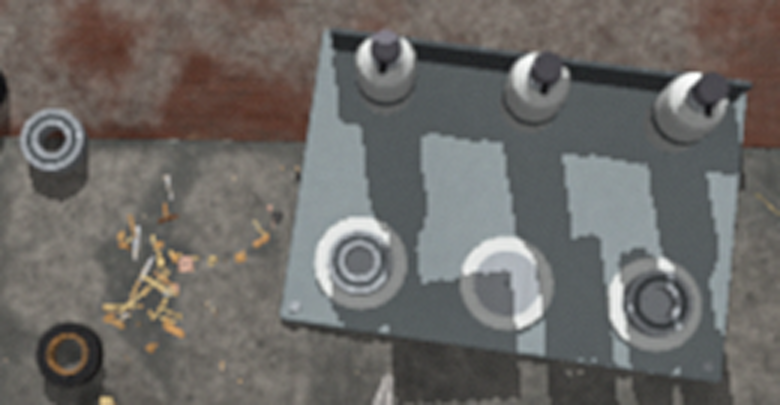

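Run:
```python
from h import *
f=lambda x,y:(165+x/3-.33,165+y/3-.33)
P=[onz('top',*f(*p),.012)for p in[(361,262),(506.5,284),(655,304)]]
C=[onz('top',*f(*p),.137)for p in[(385,46),(546,66),(711,87)]]
for a in P+C: print(a.round(4))
print('dist',[np.linalg.norm(a-b) for a,b in((P[0],P[1]),(P[1],P[2]),(C[0],C[1]),(C[1],C[2]))],[np.linalg.norm((p-c)[:2]) for p,c in zip(P,C)])
d=P[0]-P[2];print('yaw pads',np.arctan2(-d[0],d[1]));d=C[0]-C[2];print('yaw caps',np.arctan2(-d[0],d[1]))
print('loose',onz('top',*f(53,139),.02))
```

```text
[0.5034 0.0431 0.012 ]
[ 0.4875 -0.0756  0.012 ]
[ 0.4735 -0.195   0.012 ]
[0.6502 0.0255 0.137 ]
[ 0.6364 -0.0923  0.137 ]
[ 0.622  -0.2113  0.137 ]
dist [np.float64(0.11977037766581883), np.float64(0.1202934337955875), np.float64(0.11868468864859046), np.float64(0.11983642761829696)] [np.float64(0.14784620648621583), np.float64(0.14981304023160533), np.float64(0.14945031312542217)]
yaw pads -0.1252525497597482
yaw caps -0.11859833536315423
loose [0.60121001 0.30206005 0.02      ]
```

The rows are not in the units I measure in: shifts go in shares of 50 mm and turns go in shares of 2 pi rad. I convert before sending: 0.045 m is 0.9, -0.04 m is -0.8, 0.14 rad / 6.2832 = 0.0223.

inch_along:
  offsets: [0.9, 0, 0, 0, 0, 0.0223, 0.9, 0, 0, 0, 0, 0.0223, 0.9, 0, 0, 0, 0, 0.0223, 0.6, -0.8, 0, 0, 0, 0, 0.6, -0.8, 0, 0, 0, 0, 0.6, -0.8, 0, 0, 0, 0, 0.6, -0.8, 0, 0, 0, 0, 0.6, -0.8, 0, 0, 0, 0]
  jaw: 0.085

```text
clock: 0.9
ee_pos: [0.5052, -0.4416, 0.2306]
ee_rot: [-3.141, 0.001, -0.121]
wrist_force: [1.0, 0.1, -0.0]
opening: 0.085
grip_force: 0.0
```

To row units: -0.047 m is -0.94.

inch_along:
  offsets: [0, -0.94, 0, 0, 0, 0, 0, -0.94, 0, 0, 0, 0, 0, -0.94, 0, 0, 0, 0, 0, -0.94, 0, 0, 0, 0, 0, -0.94, 0, 0, 0, 0, 0, -0.94, 0, 0, 0, 0, 0, -0.94, 0, 0, 0, 0, 0, -0.94, 0, 0, 0, 0]
  quiet: true

```text
ok
```

inch_along:
  offsets: [0, -0.94, 0, 0, 0, 0, 0, -0.94, 0, 0, 0, 0, 0, -0.94, 0, 0, 0, 0, 0, -0.94, 0, 0, 0, 0, 0, -0.94, 0, 0, 0, 0, 0, -0.94, 0, 0, 0, 0, 0, -0.94, 0.4, 0, 0, 0, 0, -0.8, 0.6, 0, 0, 0]

```text
clock: 2.5
ee_pos: [0.5954, 0.298, 0.1836]
ee_rot: [-3.139, -0.005, -0.12]
wrist_force: [0.8, -0.1, 0.4]
opening: 0.0853
grip_force: 0.0
```

inch_along:
  offsets: [0, 0, 0.6, 0, 0, 0, 0, 0, 0, 0, 0, 0]

```text
clock: 2.7
ee_pos: [0.5902, 0.2952, 0.145]
ee_rot: [3.136, 0.011, -0.119]
wrist_force: [-0.2, 0.0, -0.6]
opening: 0.0849
grip_force: 0.0
```

Run:
```python
from h import *
c=r.calibration('wrist');o=r.observe()
im=r.read_camera('wrist');cv2.imwrite('pics/w1.png',im[:,:,::-1])
np.savez('w1.npz',**c);print(o['ee_pos'],o['ee_rot'],proj('wrist',[.601,.302,.02],c))
```

```text
[0.59015891 0.29518591 0.14496988] [ 3.13638191  0.01096531 -0.11898253] [262.42548895 185.17836066]
```

View pics/w1.png

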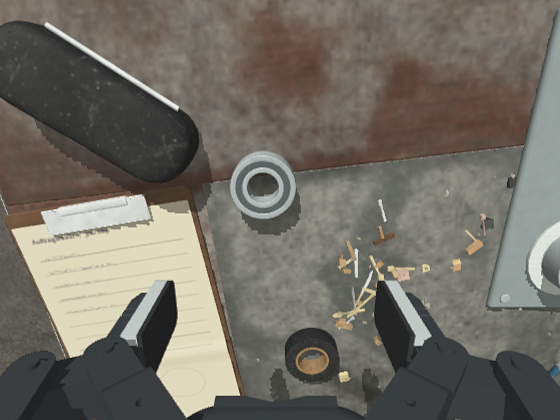

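The wrist view shows the bearing's top ring centred at (263,185), against a predicted (262,185), so the two cameras agree. The area around it is clear.

To row units: 0.03 m is 0.6, 0.02 m is 0.4.

inch_along:
  offsets: [0, 0, 0.6, 0, 0, 0, 0, 0, 0.6, 0, 0, 0, 0, 0, 0.4, 0, 0, 0, 0, 0, 0, 0, 0, 0, 0, 0, 0, 0, 0, 0]

```text
clock: 3.25
ee_pos: [0.5955, 0.2946, 0.0738]
ee_rot: [-3.141, -0.002, -0.122]
wrist_force: [0.7, -0.5, 0.8]
opening: 0.0849
grip_force: 0.0
```

Run:
```python
from h import *
o=r.observe();a=o['ee_rot'][2];d=np.array([.601,.302])-o['ee_pos'][:2]
print(d, 'tool',d@[np.cos(a),np.sin(a)],d@[np.sin(a),-np.cos(a)])
```

```text
[0.00554035 0.00739781] tool 0.004595769506057387 -0.008018851417621821
```

To row units: 0.02 m is 0.4, -0.008 m is -0.16.

inch_along:
  offsets: [0.09, -0.16, 0.2, 0, 0, 0, 0, 0, 0.4, 0, 0, 0, 0, 0, 0.4, 0, 0, 0, 0, 0, 0.2, 0, 0, 0, 0, 0, 0, 0, 0, 0, 0, 0, 0, 0, 0, 0]

```text
clock: 3.85
ee_pos: [0.6005, 0.3029, 0.0128]
ee_rot: [-3.141, -0.002, -0.121]
wrist_force: [0.3, 0.8, 0.9]
opening: 0.0849
grip_force: 0.0
```

To row units: 0.006 m is 0.12, 0.005 m is 0.1.

inch_along:
  offsets: [0, 0, 0.12, 0, 0, 0, 0, 0, 0.1, 0, 0, 0, 0, 0, 0, 0, 0, 0]

```text
clock: 4.15
ee_pos: [0.5992, 0.3023, 0.0001]
ee_rot: [3.141, 0.001, -0.121]
wrist_force: [-0.0, 0.4, -0.1]
opening: 0.0847
grip_force: 0.0
```

inch_along:
  offsets: [0, 0, 0, 0, 0, 0, 0, 0, 0, 0, 0, 0, 0, 0, 0, 0, 0, 0, 0, 0, 0, 0, 0, 0, 0, 0, 0, 0, 0, 0, 0, 0, 0, 0, 0, 0, 0, 0, 0, 0, 0, 0, 0, 0, 0, 0, 0, 0]
  jaw: 0.04
  force: 50

```text
clock: 4.95
ee_pos: [0.6003, 0.3027, 0.0015]
ee_rot: [-3.141, -0.001, -0.121]
wrist_force: [-0.1, 0.5, 5.1]
opening: 0.05
grip_force: 52.6
```

To row units: -0.03 m is -0.6, -0.02 m is -0.4.

inch_along:
  offsets: [0, 0, -0.2, 0, 0, 0, 0, 0, -0.4, 0, 0, 0, 0, 0, -0.6, 0, 0, 0, 0, 0, -0.6, 0, 0, 0, 0, 0, -0.4, 0, 0, 0, 0, 0, 0, 0, 0, 0, 0, 0, 0, 0, 0, 0]

```text
clock: 5.65
ee_pos: [0.5987, 0.3022, 0.1096]
ee_rot: [3.141, 0.002, -0.121]
wrist_force: [0.3, -0.9, -2.2]
opening: 0.0498
grip_force: 52.2
```

Run:
```python
from h import *
im=r.read_camera('wrist');cv2.imwrite('pics/w2.png',im[:,:,::-1])
```

```text
(no output)
```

View pics/w2.png

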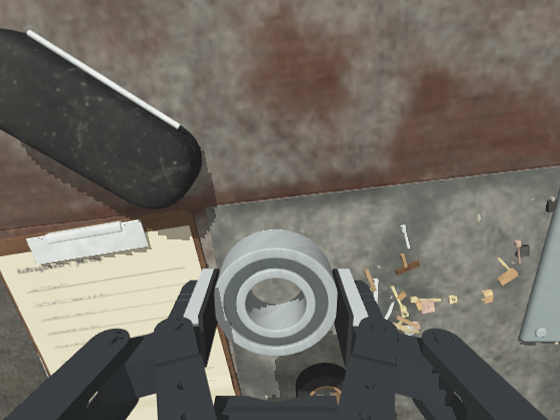

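The bearing is held between the pads and looks flat, with its top ring centred near (276,303).

Run:
```python
from h import *
c=r.calibration('wrist');o=r.observe();z=o['ee_pos'][2]+.0185
p=onz('wrist',276,303,z,c);d=(p-o['ee_pos'])[:2];a=o['ee_rot'][2]
print(o['ee_pos'],'bearing in tool',d@[np.cos(a),np.sin(a)],d@[np.sin(a),-np.cos(a)])
for u,v in((223,303),(329,303),(276,253),(276,353)): print(np.linalg.norm(onz('wrist',u,v,z,c)-p))
```

```text
[0.59809415 0.30195644 0.10845087] bearing in tool -5.260852701442082e-05 0.0015993164923623277
0.02189983717655161
0.021916038623666572
0.02289844202829726
0.025571730032407196
```

inch_along:
  offsets: [-0.16, 0.6, 0, 0, 0, 0, -0.16, 0.9, 0, 0, 0, 0, -0.18, 0.96, 0, 0, 0, 0, -0.18, 0.96, 0, 0, 0, 0, -0.18, 0.96, 0, 0, 0, 0, -0.16, 0.96, 0, 0, 0, 0, -0.16, 0.96, 0, 0, 0, 0, -0.14, 0.9, 0, 0, 0, 0]

```text
clock: 6.5
ee_pos: [0.488, -0.0481, 0.1084]
ee_rot: [-3.141, 0.004, -0.121]
wrist_force: [0.2, 0.4, -1.4]
opening: 0.0503
grip_force: 52.4
```

inch_along:
  offsets: [0, 0.6, 0, 0, 0, 0, 0, 0, 0, 0, 0, 0, 0, 0, 0, 0, 0, 0, 0, 0, 0, 0, 0, 0]

```text
clock: 6.9
ee_pos: [0.4862, -0.0756, 0.1095]
ee_rot: [-3.141, 0.002, -0.121]
wrist_force: [-0.5, -0.2, -1.9]
opening: 0.0502
grip_force: 52.5
```

Run:
```python
from h import *
o=r.observe();a=o['ee_rot'][2];d=np.array([.4875,-.0756])-o['ee_pos'][:2]
print(d, 'tool',d@[np.cos(a),np.sin(a)],d@[np.sin(a),-np.cos(a)])
```

```text
[1.25948778e-03 1.34498520e-05] tool 0.0012487378996763883 -0.00016475441118106798
```

To row units: 0.025 m is 0.5, 0.02 m is 0.4.

inch_along:
  offsets: [0.02, 0, 0.4, 0, 0, 0, 0, 0, 0.5, 0, 0, 0, 0, 0, 0.5, 0, 0, 0, 0, 0, 0.24, 0, 0, 0, 0, 0, 0.12, 0, 0, 0, 0, 0, 0, 0, 0, 0, 0, 0, 0, 0, 0, 0, 0, 0, 0, 0, 0, 0]

```text
clock: 7.7
ee_pos: [0.489, -0.0771, 0.024]
ee_rot: [3.141, -0.003, -0.121]
wrist_force: [-0.2, 0.3, -1.5]
opening: 0.0505
grip_force: 52.6
```

To row units: 0.003 m is 0.06, 0.002 m is 0.04.

inch_along:
  offsets: [0, 0, 0.06, 0, 0, 0, 0, 0, 0.04, 0, 0, 0, 0, 0, 0.04, 0, 0, 0, 0, 0, 0, 0, 0, 0, 0, 0, 0, 0, 0, 0]

```text
clock: 8.2
ee_pos: [0.4878, -0.0768, 0.0156]
ee_rot: [-3.142, 0.0, -0.121]
wrist_force: [0.4, 0.6, -2.5]
opening: 0.0501
grip_force: 52.6
```

inch_along:
  offsets: [0, 0, 0.02, 0, 0, 0, 0, 0, 0.02, 0, 0, 0, 0, 0, 0, 0, 0, 0, 0, 0, 0, 0, 0, 0]

```text
clock: 8.6
ee_pos: [0.4879, -0.0768, 0.0137]
ee_rot: [-3.142, 0.0, -0.121]
wrist_force: [-1.1, -0.5, -2.7]
opening: 0.0503
grip_force: 52.6
```

Not in contact yet, so I'll keep lowering in small steps until the pad carries the weight.

To row units: 0.001 m is 0.02.

inch_along:
  offsets: [0, 0, 0.02, 0, 0, 0, 0, 0, 0.02, 0, 0, 0, 0, 0, 0, 0, 0, 0, 0, 0, 0, 0, 0, 0]

```text
clock: 9.0
ee_pos: [0.4881, -0.0768, 0.0134]
ee_rot: [-3.141, 0.002, -0.121]
wrist_force: [-5.6, 1.8, 10.6]
opening: 0.0498
grip_force: 53.9
```

To row units: 0.001 m is 0.02.

inch_along:
  offsets: [0, 0, 0.02, 0, 0, 0, 0, 0, 0, 0, 0, 0, 0, 0, 0, 0, 0, 0]

```text
clock: 9.3
ee_pos: [0.4881, -0.0769, 0.0134]
ee_rot: [-3.141, 0.003, -0.121]
wrist_force: [-7.4, 2.0, 17.3]
opening: 0.0498
grip_force: 54.6
```

Contact is confirmed. I'll back off the preload slightly, release and rise.

To row units: -0.002 m is -0.04.

inch_along:
  offsets: [0, 0, -0.04, 0, 0, 0, 0, 0, 0, 0, 0, 0]

```text
clock: 9.5
ee_pos: [0.4886, -0.077, 0.0135]
ee_rot: [3.141, -0.002, -0.121]
wrist_force: [-0.9, 0.2, 4.1]
opening: 0.05
grip_force: 53.2
```

inch_along:
  offsets: [0, 0, 0, 0, 0, 0, 0, 0, 0, 0, 0, 0, 0, 0, 0, 0, 0, 0, 0, 0, 0, 0, 0, 0, 0, 0, 0, 0, 0, 0, 0, 0, 0, 0, 0, 0, 0, 0, 0, 0, 0, 0]
  jaw: 0.085

```text
clock: 10.2
ee_pos: [0.488, -0.0768, 0.0127]
ee_rot: [-3.142, -0.0, -0.121]
wrist_force: [-0.2, 0.6, 0.7]
opening: 0.0848
grip_force: 0.0
```

inch_along:
  offsets: [0, 0, -0.2, 0, 0, 0, 0, 0, -0.6, 0, 0, 0, 0, 0, -0.8, 0, 0, 0, 0, 0, -0.9, 0, 0, 0, 0, 0, -0.9, 0, 0, 0, 0, 0, -0.2, 0, 0, 0, 0, 0, 0, 0, 0, 0, 0, 0, 0, 0, 0, 0]

```text
clock: 11.0
ee_pos: [0.4872, -0.0765, 0.1918]
ee_rot: [-3.141, 0.002, -0.121]
wrist_force: [-0.3, -0.4, -0.7]
opening: 0.0849
grip_force: 0.0
```

Run:
```python
from h import *
c=r.calibration('wrist');print(proj('wrist',[.4875,-.0756,.032],c),proj('wrist',[.6364,-.0923,.137],c))
im=r.read_camera('wrist');cv2.imwrite('pics/w3.png',im[:,:,::-1])
```

```text
[272.73823996 186.68980521] [267.45694009 -61.96476285]
```

View pics/w3.png

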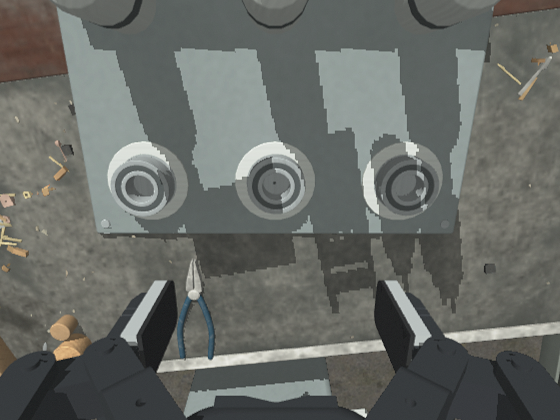

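The bearing lies flat and centred on the middle pad at (275,183), and the other two are undisturbed. Next I'll shut the fingers and move over the middle cap.

To row units: 0.04 m is 0.8, 0.03 m is 0.6.

inch_along:
  offsets: [0.4, 0, 0, 0, 0, 0, 0.6, 0, 0, 0, 0, 0, 0.8, 0, 0, 0, 0, 0, 0.8, 0, 0, 0, 0, 0, 0.4, -0.03, 0, 0, 0, 0, 0, 0, 0, 0, 0, 0, 0, 0, 0, 0, 0, 0, 0, 0, 0, 0, 0, 0]
  jaw: 0
  force: 30

```text
clock: 11.85
ee_pos: [0.6355, -0.0931, 0.1911]
ee_rot: [-3.141, 0.003, -0.121]
wrist_force: [-0.3, 0.8, -0.2]
opening: -0.0003
grip_force: 0.0
```

inch_along:
  offsets: [0, 0, 0.3, 0, 0, 0, 0, 0, 0.3, 0, 0, 0, 0, 0, 0.14, 0, 0, 0, 0, 0, 0, 0, 0, 0, 0, 0, 0, 0, 0, 0, 0, 0, 0, 0, 0, 0]

```text
clock: 12.45
ee_pos: [0.6374, -0.0936, 0.1564]
ee_rot: [3.141, -0.001, -0.121]
wrist_force: [0.8, 0.3, 1.2]
opening: -0.0001
grip_force: 0.0
```

Run:
```python
from h import *
for n in['wrist','scene']:
    print(n,proj(n,[.6364,-.093,.137]));im=r.read_camera(n)
    cv2.imwrite(f'pics/{n}4.png',im[:,:,::-1])
im=cv2.imread('pics/scene4.png');cv2.imwrite('pics/s4c.png',cv2.resize(im[120:270,200:400],None,fx=3,fy=3))
```

```text
wrist [271.77947967 262.19283509]
scene [291.58888588 166.45302071]
```

View pics/s4c.png

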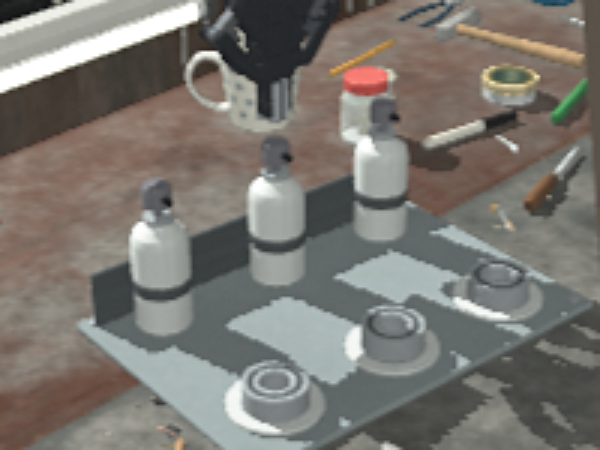

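View pics/wrist4.png

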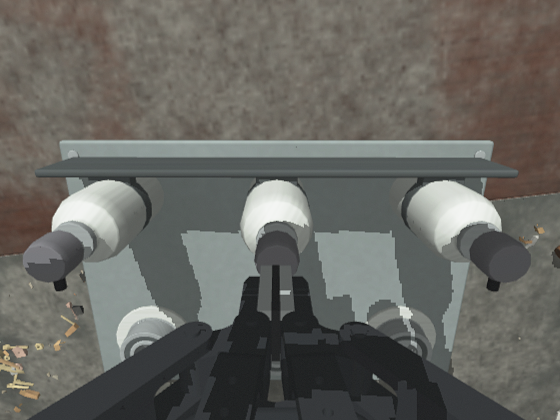

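The scene crop shows the cap top at about (291.7,167.7), against a predicted (291.6,166.5), with the finger tips directly above it. In the wrist view the tips are aligned with the cap at column 277, so I'll press.

To row units: 0.01 m is 0.2, 0.001 m is 0.02.

inch_along:
  offsets: [0, 0.02, 0.2, 0, 0, 0, 0, 0, 0.14, 0, 0, 0, 0, 0, 0.08, 0, 0, 0, 0, 0, 0.06, 0, 0, 0, 0, 0, 0, 0, 0, 0, 0, 0, 0, 0, 0, 0]

```text
clock: 13.15
ee_pos: [0.6367, -0.0945, 0.1325]
ee_rot: [3.141, 0.001, -0.121]
wrist_force: [-2.6, 0.4, 4.8]
opening: 0.0003
grip_force: 2.6
```

To row units: 0.002 m is 0.04.

inch_along:
  offsets: [0, 0, 0.04, 0, 0, 0, 0, 0, 0.04, 0, 0, 0, 0, 0, 0, 0, 0, 0, 0, 0, 0, 0, 0, 0]

```text
clock: 13.55
ee_pos: [0.6367, -0.0945, 0.1291]
ee_rot: [3.141, 0.001, -0.121]
wrist_force: [-3.7, 1.8, 6.9]
opening: -0.0
grip_force: 3.4
```

To row units: 0.002 m is 0.04, 0.001 m is 0.02.

inch_along:
  offsets: [0, 0, 0.04, 0, 0, 0, 0, 0, 0.02, 0, 0, 0, 0, 0, 0, 0, 0, 0, 0, 0, 0, 0, 0, 0]

```text
clock: 13.95
ee_pos: [0.6368, -0.0945, 0.129]
ee_rot: [3.141, 0.001, -0.121]
wrist_force: [-10.0, 1.8, 17.1]
opening: 0.0
grip_force: 8.2
```

inch_along:
  offsets: [0, 0, -0.08, 0, 0, 0, 0, 0, -0.12, 0, 0, 0, 0, 0, -0.3, 0, 0, 0, 0, 0, -0.6, 0, 0, 0, 0, 0, -0.8, 0, 0, 0, -0.4, 0, -0.4, 0, 0, 0, 0, 0, 0, 0, 0, 0, 0, 0, 0, 0, 0, 0]

```text
clock: 14.75
ee_pos: [0.6172, -0.092, 0.24]
ee_rot: [3.142, -0.001, -0.121]
wrist_force: [0.1, 0.0, 0.1]
opening: -0.0
grip_force: 0.0
```

Run:
```python
from h import *
im=r.read_camera('scene')
cv2.imwrite('pics/s5c.png',cv2.resize(im[120:270,200:400,::-1],None,fx=3,fy=3))
```

```text
(no output)
```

View pics/s5c.png

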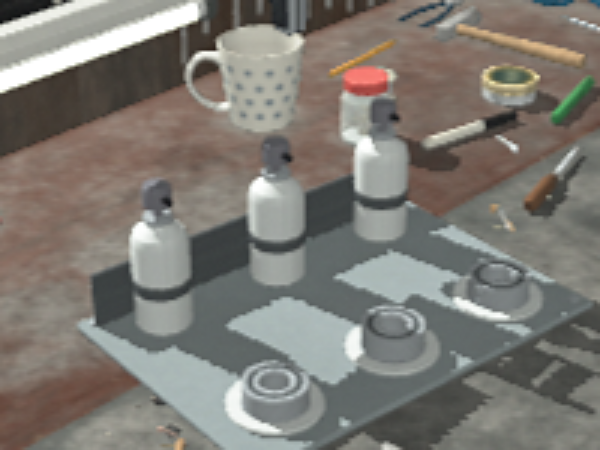

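The cap reached its stop (z 0.129, 17 N) and has sprung back up to crop pixel (275,143). All three bearings are in place and the arm is clear.

```bash
python3 -c "
from workcell import r
print(r.hand_in())"
```

```text
the job is handed in; nothing more can be done
None
```

The job is handed in (no verdict came back): the loose bearing lies flat on the middle pad, the cap behind it was pressed to its stop and sprang back, and the last picture shows the other two bearings and caps undisturbed.

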